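Slide the stage plate's locating pin into its hole

TASK

On the microscope stage plate, take the tall pin by its knob and slide it across the plate, keeping its foot on the surface and never lifting it off, until it drops into the round hole; let go and leave it standing upright on the bottom of the hole. Do not put it in the square pocket, and leave the short pin and the small dish on the plate where they are.

Things in the scene. Friction and masses are not known exactly. Their poses are not given: they have to be found in the camera images.
- pin: Tall locating pin, 70 mm high, 0.12 kg, standing on the plate on a flat, slippery white plastic foot 28 mm in diameter, 8 mm high; above it a steel shank and a ribbed black knob 34 mm in diameter (36 to 70 mm above the foot's underside). Origin: centre of the underside; z up. It starts in a row with the short pin and the dish, in any order, 105 mm apart. A ball-headed pin on the bench is not used.
- hole (a point): Mouth centre of the blind round hole, 50 mm in diameter, 16 mm deep, flat bottom, in the top of a fixed grey aluminium plate 330 x 260 x 24 mm. z up; y runs along the plate's long side; the plate's centre is at x -60, y -75 mm from here. The wrong hole, a square pocket 40 mm wide, is at y -150 mm. The row of pins and dish starts near x -130 mm; nothing stands between the row and the hole.
- short_pin: The short pin, a bystander on the plate: same steel shank (28 mm) and black ribbed knob (34 mm), but only 30 mm high. Origin: centre of its foot.
- dish: Small closed round culture dish, a bystander on the plate: clear plastic with a reddish filling, 55 mm in diameter, 14 mm high. Origin: centre of its underside.

How it is judged:
By the outcome, as a careful person would: the job done as asked, in the order asked, and still so for the second after the job is handed in, with the robot touching nothing.
It also fails if it takes over 35 s, if anything falls off the work surface, if the arm or the gripper's body presses on something with over 40 N, if the wrist force passes 120 N, or if a joint passes its speed limit or range.

ROBOT

A 6-joint arm with a two-finger parallel gripper is mounted at the origin on the work surface. World frame = base frame: x ahead of the robot, y to its left, z up, the work surface at z = 0. Lengths are in m, angles in rad, forces in N, time in s.
With the tool pointing down it reaches from about 0.3 to 0.875 m from the base axis. Payload 6.4 kg.
Tool frame: the origin (TCP) lies on the centre line of the jaws, within the pads' length; the fingertips stand 25 mm ahead of it and the grasp point (between the pads) lies 6 mm ahead of it; z points along the fingers, y is the line along which they close (so a half turn about z gives the same grasp; the last joint's range is limited). The gripper opens to 88 mm and grips with 3 to 60 N. Pads are 18 mm wide; open, the fingers measure 123 mm over their backs; the gripper's body (75 mm by 187 mm) begins 45 mm behind the grasp point.
Start: joints at [1.097, 0.181, 1.607, -0, 1.354, -0.206], TCP at [0.152, 0.555, 0.264] pointing down, gripper open.
Joint ranges: [-2.99, 2.99], [-0.89, 2.07], [0.3, 2.58], [-1.14, 4.28], [0, 2.63], [-3.12, 3.12]. Speed limits (rad/s): [2.57, 2.57, 3.01, 3.14, 3.14, 3.14].

INTERFACE

Orientations are given as a unit quaternion [w, x, y, z].
In Python, from workcell import r gives the robot as it stands. The module is installed in compiled form; this text tells all that it offers.
- The arm moves only by the tool play_rows, never from a script. Its arguments are lists of equal length, an entry for each row: "xyz": the shift along the world's x, y, z in mm, a list of three; "twist": the turn about the world's z in rad; "jaw": the gripper's target within -1 to 1 (fully open at 1, half-way at 0, shut at -1). A call has 1 to 10 rows; each row is the pose to reach, as a shift and turn from the pose commanded when the call began; what a row does not reach only later rows make up. A row lasts 1/10 s, in which the tool goes at most 50 mm and 8.59 degrees, less where a joint would pass 70% of its speed; a pose out of reach is approached as far as the arm can. A call with a gripper value outside its range is refused whole. The fingers move at their own pace and stop on an object; "force" is the grip in N (left out, the last holds). Time passes only in rows, so rows that repeat a pose let the fingers close. It gives the time, the measured TCP pose, the force, the opening and the grip force at its end, in the units of the state.
- r.get_obs(): the state, without advancing time (a new reading comes with each control period).
- r.camera(name): name is "scene" or "side" or "wrist"; returns a dict with "color" (480x640x3 uint8, red, green, blue), "mtx" (3x3 intrinsics, pixels), "rvec" (rotation vector, rad) and "tvec" (3), from world to camera coordinates, as OpenCV has them. Camera axes: x right, y down, z forward; pixel columns grow to the right and rows downward; lengths in m; the calibration is good to about 2 mm. A picture is of the moment at which its call begins. There is no depth.
- r.job_done(): hands the job in; it is judged then, once.
Trained networks look in a picture, given as the dict that the camera call returned (one of the last four; its "shot" number tells which), for a name from the list of things; names that differ only in an ending like _2 or _b are one class to them, and where a whole thing is asked for, a point or a joint stands for the part that bears it (a point fixed in the world has none). Each returns a list of dicts, best first, with "score" (0 to 1); they miss things now and then, are a little off and sometimes report something else, mostly with a low value. They report only what shows in the picture. A call takes as long as a camera call.
- r.boxes_of(picture, thing): "xy" ([column, row] in pixels, amid what is visible of it).
- r.regions_of(picture, thing): "region" (480x640 bool, what is visible of it) and "xy" ([column, row] in pixels, amid what is visible of it).
The state is a dict: "t": time; "q": joint angles; "joint_vel": joint speeds; "effort": joint torques, N m; "position": TCP position; "orientation": TCP orientation; "contact_force": force on the tool from outside, world axes, zero at the start; "ft_torque": the same for the moment, N m; "opening": finger opening in m; "gripper_force": force on a finger pad.
Only numpy, scipy, OpenCV 4.12 (cv2) and the standard library are available. Lean on these libraries where they do the work, as an engineer would, in place of code of your own. Each camera call takes 0.05 s, during which the arm holds its last target. There are 200 camera calls.

## Working session

There is one attempt and no reset: what is moved stays moved. The work goes in short steps, Python scripts to look and compute and a tool call to move; the robot and the scene stay as the last step left them, time stands still between calls to the robot, and variables do not carry over. Pictures are saved under pics/ and viewed, at most 10 in all, crops included, and the job is handed in when it is done.

Besides the shell and the picture viewer there is one more tool, called after ">>>" as name(argument=value, ...) on one line, values as JSON. play_rows: Moves the arm, as the interface text tells. Its arguments: {"type":"object","properties":{"xyz":{"type":"array"},"twist":{"type":"array"},"jaw":{"type":"array"},"force":{"type":"number"}},"required":["xyz","twist","jaw"]}

```bash
mkdir -p pics; cat > h.py <<'E'
import numpy as np, cv2
from workcell import r
def ray(p,uv,z):
    R=cv2.Rodrigues(np.array(p["rvec"],float))[0]; t=np.array(p["tvec"],float).ravel()
    d=R.T@np.linalg.inv(np.array(p["mtx"]))@np.array([uv[0],uv[1],1.0]); c=-R.T@t
    return c+d*(z-c[2])/d[2]
def proj(p,X): return cv2.projectPoints(np.array(X,float).reshape(-1,3),np.array(p["rvec"],float),np.array(p["tvec"],float),np.array(p["mtx"],float),None)[0].reshape(-1,2)
def look(n,f,things,zs):
    p=r.camera(n); cv2.imwrite(f,p["color"][:,:,::-1])
    for th in things:
        for b in r.regions_of(p,th)[:3]:
            ys,xs=np.nonzero(b["region"])
            print(n,th,round(b["score"],2),np.round(b["xy"]),[xs.min(),xs.max(),ys.min(),ys.max()] if len(xs) else None,np.round(ray(p,b["xy"],zs[th]),3))
    return p
E
python3 - <<'E'
from h import *
zs=dict(pin=.024+.04,short_pin=.04,dish=.031,hole=.024)
for n in("scene","side"):
    look(n,f"pics/{n}1.png",["pin","short_pin","dish"],zs)
    p=r.camera(n)
    for b in r.boxes_of(p,"hole")[:3]: print(n,"hole",round(b["score"],2),np.round(b["xy"]),np.round(ray(p,b["xy"],.024),3))
    R=cv2.Rodrigues(np.array(p["rvec"],float))[0];print("cam",np.round(-R.T@np.array(p["tvec"]).ravel(),3))
o=r.get_obs();print(o["t"],o["position"],o["orientation"],o["opening"])
E
```

```text
scene pin 0.72 [410. 218.] [np.int64(400), np.int64(424), np.int64(199), np.int64(248)] [0.469 0.132 0.064]
scene short_pin 0.59 [267. 253.] [np.int64(257), np.int64(281), np.int64(240), np.int64(267)] [ 0.525 -0.082  0.04 ]
scene dish 0.79 [342. 250.] [np.int64(325), np.int64(362), np.int64(239), np.int64(265)] [0.504 0.027 0.031]
scene hole 0.63 [360. 301.] [0.623 0.038 0.024]
cam [ 1.173 -0.051  0.423]
side short_pin 0.75 [329. 233.] [np.int64(318), np.int64(340), np.int64(220), np.int64(246)] [ 0.523 -0.077  0.04 ]
side dish 0.93 [333. 278.] [np.int64(313), np.int64(355), np.int64(264), np.int64(296)] [0.509 0.026 0.031]
side hole 0.93 [277. 328.] [0.565 0.127 0.024]
cam [0.48  0.59  0.413]
0.6 [0.15212789 0.5545375  0.26373738] [8.10853327e-06 1.33478943e-01 9.91051649e-01 1.59490289e-05] 0.0882227277342265
```

View pics/scene1.png

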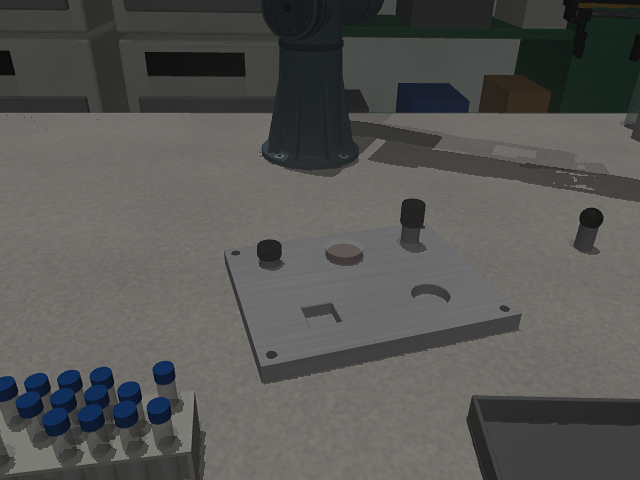

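View pics/side1.png

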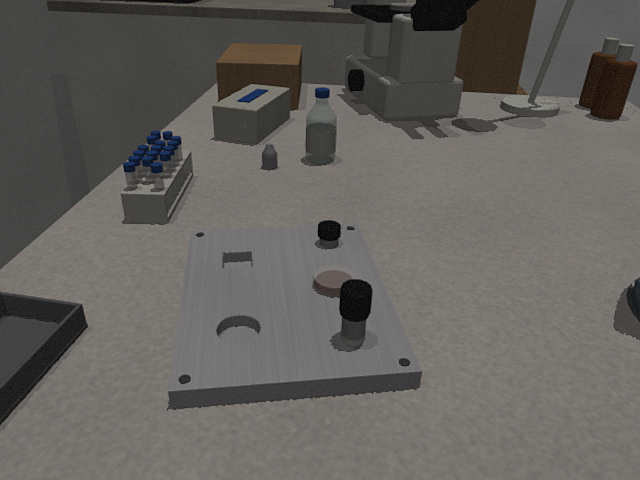

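The scene view shows the tall pin's knob at (413,213), the round hole near (430,295), and the square pocket at (321,313). The side view shows the knob at (355,300), the hole near (239,330), the pocket at (237,260), and corner screws at (200,235), (351,228), (184,379) and (404,363). The hole boxes from the network fall in different places from the pictures (scene 360,301; side 277,328), so I reject them.

```bash
python3 - <<'E'
from h import *
ps={n:r.camera(n) for n in("scene","side")}
z=.024
S=[ray(ps["side"],u,z) for u in[(200,235),(351,228),(404,363),(184,379)]]
for s in S: print("screw",np.round(s,4))
c=np.mean(S,0); ly=(S[3]+S[2]-S[0]-S[1])/2; print("centre",c,"yaw of y",np.arctan2(-ly[0],ly[1]), [np.linalg.norm(S[i]-S[i-1]) for i in range(4)])
a=np.arctan2(-ly[0],ly[1]); ex=np.array([np.cos(a),np.sin(a),0]); ey=np.array([-np.sin(a),np.cos(a),0])
H=c+.060*ex+.075*ey; print("hole from plate",H)
for n,p in ps.items():
    ring=[H+.025*(np.cos(t)*ex+np.sin(t)*ey) for t in np.linspace(0,6.28,24)]
    im=p["color"][:,:,::-1].copy(); cv2.polylines(im,[np.round(proj(p,ring)).astype(int)],True,(0,0,255),1)
    q=proj(p,[H])[0].astype(int); cv2.imwrite(f"pics/h_{n}.png",cv2.resize(im[q[1]-60:q[1]+60,q[0]-80:q[0]+80],None,fx=5,fy=5))
# pin knob
def P(p):
    return np.array(p["mtx"])@np.c_[cv2.Rodrigues(np.array(p["rvec"],float))[0],np.array(p["tvec"],float).ravel()]
for n,u in(("scene",(413,213)),("side",(355.5,301))): print(n,"knob",ray(ps[n],u,z+.053))
X=cv2.triangulatePoints(P(ps["scene"]),P(ps["side"]),np.array([413.,213]),np.array([355.5,301]));print((X[:3]/X[3]).ravel())
E
python3 -c "
import cv2,numpy as np
a=[cv2.imread(f'pics/h_{n}.png') for n in('scene','side')]
cv2.imwrite('pics/hh.png',cv2.resize(np.vstack(a),(600,600*1200//800*1//1))[:, :][:900]) if 0 else cv2.imwrite('pics/hh.png',cv2.resize(np.hstack(a),(800,300)))"
```

```text
screw [ 0.7156 -0.0689  0.024 ]
screw [ 0.4929 -0.1263  0.024 ]
screw [0.4215 0.1646 0.024 ]
screw [0.6439 0.219  0.024 ]
centre [0.56849007 0.04706927 0.024     ] yaw of y 0.24224337084734918 [np.float64(0.29667146057589217), np.float64(0.22992742556852283), np.float64(0.29952235218698164), np.float64(0.22897649676901427)]
hole from plate [0.60874712 0.1342723  0.024     ]
scene knob [0.47979686 0.13193399 0.077     ]
side knob [0.47789197 0.13386701 0.077     ]
[0.47786925 0.13246509 0.07600622]
```

View pics/hh.png

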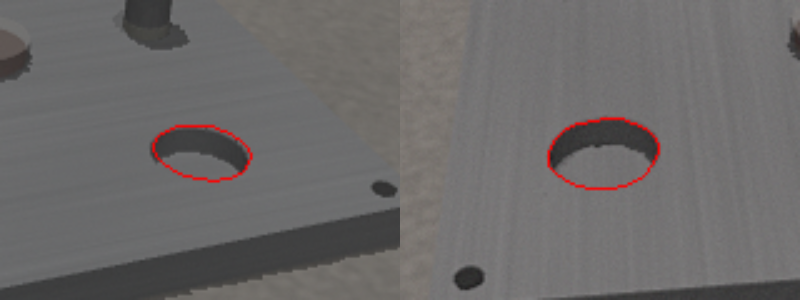

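The plate model fits: screw spacing is about 299 x 229 mm, and the hole rim overlays the projected circle in both views. Hole centre is (0.609, 0.134). The pin is at (0.478, 0.133) and triangulates at knob mid-height. Moving above the pin.

>>> play_rows(xyz=[[326, -421, -60], [326, -421, -60], [326, -421, -60], [326, -421, -60], [326, -421, -60], [326, -421, -60], [326, -421, -60], [326, -421, -60], [326, -421, -60], [326, -421, -60]], twist=[0, 0, 0, 0, 0, 0, 0, 0, 0, 0], jaw=[1, 1, 1, 1, 1, 1, 1, 1, 1, 1], force=15)

```text
t: 1.7
position: [0.4574, 0.1598, 0.2079]
orientation: [0.001, 0.134, 0.991, 0.0]
contact_force: [1.1, 0.8, -0.6]
opening: 0.0882
gripper_force: 0.0
```

>>> play_rows(xyz=[[21, -27, -4], [21, -27, -4], [21, -27, -4], [21, -27, -4]], twist=[0, 0, 0, 0], jaw=[1, 1, 1, 1])

```text
t: 2.1
position: [0.4767, 0.1355, 0.2037]
orientation: [-0.0, 0.133, 0.991, 0.0]
contact_force: [1.2, -0.0, 0.8]
opening: 0.0883
gripper_force: 0.0
```

```bash
python3 - <<'E'
from h import *
p=look("wrist","pics/w1.png",["pin"],dict(pin=.094))
print(r.get_obs()["position"])
q=proj(p,[[.478,.133,.094]]);print("expected knob top",q)
im=p["color"][:,:,::-1].copy()
for c,rr,z in(((.478,.133),.017,.094),((.609,.1345),.025,.024)):
    ring=[[c[0]+rr*np.cos(t),c[1]+rr*np.sin(t),z] for t in np.linspace(0,6.28,30)]
    cv2.polylines(im,[np.round(proj(p,ring)).astype(int)],True,(0,0,255),1)
cv2.imwrite("pics/w1.png",im)
E
```

```text
wrist pin 0.76 [315. 240.] [np.int64(291), np.int64(342), np.int64(204), np.int64(272)] [0.47  0.13  0.094]
[0.47664026 0.13584533 0.20389814]
expected knob top [[322.68209134 249.36240438]]
```

View pics/w1.png

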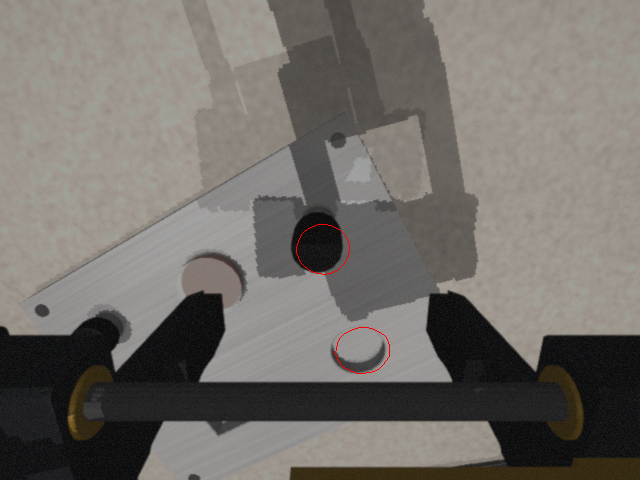

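The wrist view shows the knob top centred near (317,247) and the hole at (357,350). Both sit about 5 px left of the prediction, roughly 3 mm, so pin to hole is consistent. Descending over the knob with the fingers clear of the dish.

>>> play_rows(xyz=[[1, -4, -35], [1, -4, -70], [1, -4, -100], [1, -4, -118], [1, -4, -118], [1, -4, -118]], twist=[0, 0, 0, 0, 0, 0], jaw=[1, 1, 1, 1, 1, 1])

```text
t: 2.8
position: [0.4782, 0.1315, 0.0862]
orientation: [-0.0, 0.133, 0.991, 0.0]
contact_force: [0.1, 1.1, 0.5]
opening: 0.0884
gripper_force: 0.0
```

>>> play_rows(xyz=[[0, 0, 0], [0, 0, 0], [0, 0, 0], [0, 0, 0], [0, 0, 0], [0, 0, 0], [0, 0, 0], [0, 0, 0], [0, 0, 0], [0, 0, 0]], twist=[0, 0, 0, 0, 0, 0, 0, 0, 0, 0], jaw=[0.2, 0, -0.1, -0.2, -0.3, -0.4, -0.5, -0.5, -0.5, -0.5], force=12)

```text
t: 3.8
position: [0.4783, 0.1307, 0.0857]
orientation: [-0.0, 0.134, 0.991, -0.0]
contact_force: [-0.5, -0.4, 0.7]
opening: 0.0336
gripper_force: 12.0
```

Gripped at 34 mm. Pressing very lightly and sliding toward the hole, stopping short to look.

>>> play_rows(xyz=[[0, 0, -0.5], [6, 0, -0.5], [16, 0, -0.5], [28, 0, -0.5], [40, 0, -0.5], [52, 0, -0.5], [64, 0, -0.5], [74, 0, -0.5], [80, 0, -0.5], [80, 0, -0.5]], twist=[0, 0, 0, 0, 0, 0, 0, 0, 0, 0], jaw=[-0.5, -0.5, -0.5, -0.5, -0.5, -0.5, -0.5, -0.5, -0.5, -0.5])

```text
t: 4.8
position: [0.5602, 0.1306, 0.0857]
orientation: [0.001, 0.134, 0.991, 0.0]
contact_force: [1.3, -1.0, 5.1]
opening: 0.0333
gripper_force: 12.0
```

```bash
python3 - <<'E'
from h import *
o=r.get_obs();print(o["position"],o["contact_force"],o["gripper_force"]);P=o["position"]
out=[]
for n in("scene","side"):
    p=r.camera(n); im=p["color"][:,:,::-1].copy()
    for c,rr,z in((P[:2],.014,.024),((.609,.1345),.025,.024)):
        ring=[[c[0]+rr*np.cos(t),c[1]+rr*np.sin(t),z] for t in np.linspace(0,6.28,30)]
        cv2.polylines(im,[np.round(proj(p,ring)).astype(int)],True,(0,0,255),1)
    q=proj(p,[[.585,.133,.04]])[0].astype(int); out.append(cv2.resize(im[q[1]-60:q[1]+60,q[0]-60:q[0]+60],(400,400),interpolation=cv2.INTER_NEAREST))
cv2.imwrite("pics/mid.png",np.hstack(out))
E
```

```text
[0.56023682 0.13056207 0.08567073] [ 1.28780464 -0.96262633  5.1378772 ] 11.998742851428688
```

View pics/mid.png

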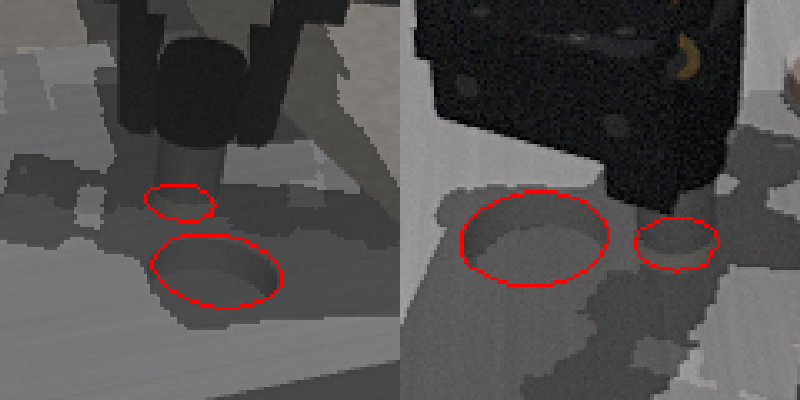

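The foot is on the plate (5 N contact). The foot ring and hole ring agree with both views to within about 3 mm, leaving roughly 49 mm to go. Sliding over the hole, still at plate height.

>>> play_rows(xyz=[[6, 0, 0], [14, 0, 0], [24, 0, 0], [34, 1, 0], [42, 1, 0], [47, 1, 0], [49, 1, 0], [49, 1, 0], [49, 1, 0]], twist=[0, 0, 0, 0, 0, 0, 0, 0, 0], jaw=[-0.5, -0.5, -0.5, -0.5, -0.5, -0.5, -0.5, -0.5, -0.5])

```text
t: 5.8
position: [0.6067, 0.1317, 0.0847]
orientation: [-0.001, 0.133, 0.991, -0.0]
contact_force: [0.2, 0.5, -0.8]
opening: 0.0337
gripper_force: 12.0
```

```bash
python3 - <<'E'
from h import *
o=r.get_obs();print(o["position"],o["contact_force"],o["gripper_force"]);P=o["position"]
out=[]
for n in("scene","side"):
    p=r.camera(n); im=p["color"][:,:,::-1].copy()
    q=proj(p,[[.6,.133,.035]])[0].astype(int); out.append(cv2.resize(im[q[1]-50:q[1]+50,q[0]-50:q[0]+50],(400,400),interpolation=cv2.INTER_NEAREST))
cv2.imwrite("pics/over.png",cv2.convertScaleAbs(np.hstack(out),alpha=1.8))
E
```

```text
[0.60670332 0.13166431 0.08467515] [ 0.19605921  0.48442623 -0.75231905] 11.999545474536717
```

View pics/over.png

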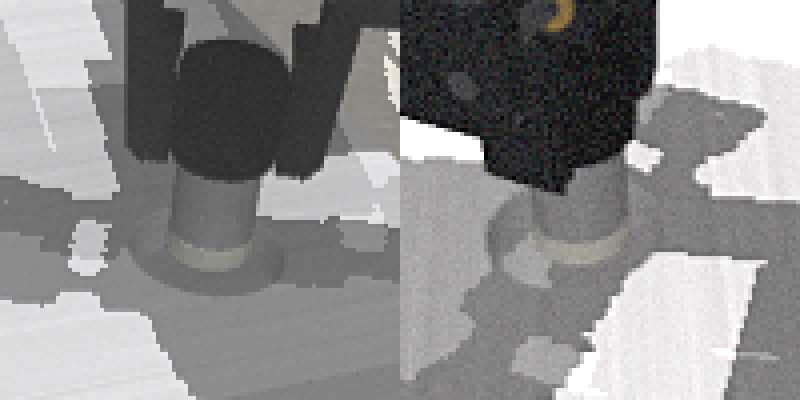

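The contact force went to zero and the foot is inside the rim in both views (rim about 130–285 in the left crop, foot 168–258). Lowering onto the hole bottom.

>>> play_rows(xyz=[[1, 0, -3], [1, 0, -6], [1, 0, -9], [1, 0, -12], [1, 0, -14], [1, 0, -15], [1, 0, -15.5], [1, 0, -15.5]], twist=[0, 0, 0, 0, 0, 0, 0, 0], jaw=[-0.5, -0.5, -0.5, -0.5, -0.5, -0.5, -0.5, -0.5])

```text
t: 6.7
position: [0.6084, 0.1317, 0.0698]
orientation: [0.0, 0.133, 0.991, 0.0]
contact_force: [0.2, 0.7, -1.1]
opening: 0.0333
gripper_force: 12.0
```

>>> play_rows(xyz=[[0, 0, -0.5], [0, 0, -1], [0, 0, -1.5], [0, 0, -1.5]], twist=[0, 0, 0, 0], jaw=[-0.5, -0.5, -0.5, -0.5])

```text
t: 7.1
position: [0.6092, 0.1317, 0.0697]
orientation: [0.001, 0.133, 0.991, 0.0]
contact_force: [-2.0, -0.9, 7.2]
opening: 0.0335
gripper_force: 12.0
```

Bottom contact at 7 N, 16 mm below the sliding height. Releasing gently, then rising.

>>> play_rows(xyz=[[0, 0, 1], [0, 0, 1], [0, 0, 1], [0, 0, 1], [0, 0, 1], [0, 0, 1], [0, 0, 1], [0, 0, 1], [0, 0, 1], [0, 0, 1]], twist=[0, 0, 0, 0, 0, 0, 0, 0, 0, 0], jaw=[-0.15, -0.1, 0.0, 0.1, 0.3, 0.5, 0.7, 0.9, 1, 1])

```text
t: 8.1
position: [0.6084, 0.1317, 0.0692]
orientation: [0.0, 0.134, 0.991, -0.0]
contact_force: [-0.2, 0.2, 0.4]
opening: 0.088
gripper_force: 0.0
```

>>> play_rows(xyz=[[0, 0, 10], [0, 0, 30], [0, 0, 60], [0, 0, 100], [0, 0, 140], [0, 0, 170], [-40, 0, 180], [-80, 0, 180], [-120, 0, 180], [-120, 0, 180]], twist=[0, 0, 0, 0, 0, 0, 0, 0, 0, 0], jaw=[1, 1, 1, 1, 1, 1, 1, 1, 1, 1])

```text
t: 9.1
position: [0.4837, 0.1322, 0.249]
orientation: [-0.002, 0.133, 0.991, -0.0]
contact_force: [0.6, -0.0, -1.0]
opening: 0.088
gripper_force: 0.0
```

```bash
python3 - <<'E'
from h import *
look("scene","pics/end_s.png",["pin","short_pin","dish"],dict(pin=.008+.04,short_pin=.04,dish=.031))
look("side","pics/end_d.png",["pin","short_pin","dish"],dict(pin=.008+.04,short_pin=.04,dish=.031))
a=[cv2.imread(f"pics/end_{k}.png") for k in"sd"]
cv2.imwrite("pics/end.png",cv2.convertScaleAbs(np.hstack([a[0][160:400,200:540][:, :],a[1][180:420,150:450]]),alpha=1.3))
E
```

```text
scene pin 0.69 [436. 276.] [np.int64(420), np.int64(449), np.int64(253), np.int64(305)] [0.605 0.138 0.048]
scene short_pin 0.86 [267. 250.] [np.int64(256), np.int64(281), np.int64(239), np.int64(267)] [ 0.516 -0.082  0.04 ]
scene dish 0.95 [340. 253.] [np.int64(325), np.int64(362), np.int64(239), np.int64(265)] [0.513 0.024 0.031]
side pin 0.86 [238. 311.] [np.int64(220), np.int64(252), np.int64(281), np.int64(342)] [0.608 0.133 0.048]
side short_pin 0.91 [331. 232.] [np.int64(318), np.int64(340), np.int64(220), np.int64(246)] [ 0.521 -0.079  0.04 ]
side dish 0.84 [334. 279.] [np.int64(313), np.int64(355), np.int64(264), np.int64(296)] [0.507 0.028 0.031]
```

View pics/end.png

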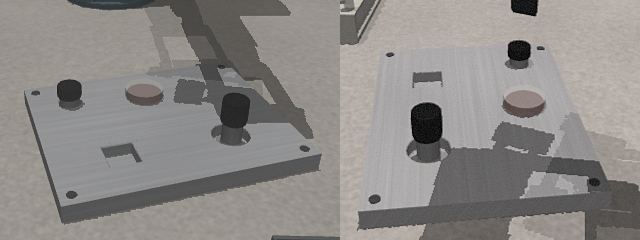

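The pin stands upright in the round hole: shank at (233,132) in the left crop, (427,150) in the right. The dish and short pin fill the same pixel boxes as at the start, and the gripper is clear.

```bash
python3 -c "
from workcell import r
print(r.job_done())"
```

```text
the job is handed in; nothing more can be done
None
```

The tall pin was slid across the plate into the round hole and released; it stands upright on the bottom, the short pin and dish have not moved, and the job is handed in.

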